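# Index the bobbin carousel and load its free cup

## Robot

A 6-joint arm with a two-finger parallel gripper is mounted at the origin on a cart in front of the work surface, level with it; the furniture and walls round the work are solid. World frame = base frame: x ahead of the robot, y to its left, z up, the work surface at z = 0. Lengths are in mm, angles in rad, forces in N, time in s.
With the tool pointing down it reaches from about 325 to 775 mm from the base axis. Payload 5.5 kg.
Tool frame: the origin (TCP) lies between the finger pads, 19 mm behind the fingertips; this is the grasp point; z points along the fingers, y is the line along which they close (so a half turn about z gives the same grasp; the last joint's range is limited). The gripper opens to 85 mm and grips with 20 to 120 N. Pads are 22 mm wide; open, the fingers measure 114 mm over their backs; the gripper's body (76 mm by 85 mm) begins 54 mm behind the grasp point. The pads swing forward as they close: fully open they stand 13 mm farther back than shut.
Start: joints at [1.266, 0.091, 1.231, -0, 1.82, -0.057], TCP at [147.167, 581.686, 249.975] pointing down, gripper open.
Joint ranges: [-2.87, 2.87], [-0.86, 2.18], [0.17, 2.46], [-1.51, 4.65], [0.06, 2.69], [-2.65, 2.65]. Speed limits (rad/s): [2.57, 2.57, 3.01, 3.14, 3.14, 3.14].

## Interface

Orientations are given as a unit quaternion [x, y, z, w].
In Python, from bench import get_obs, vision, ticket gives the robot as it stands.
- The arm moves only by the tool hand_motion, called after "Emit:" by a JSON object that holds its "api" and its "payload". Schema: {"type":"object","properties":{"segments":{"type":"object","properties":{"tx":{"type":"array","items":{"type":"number"},"minItems":1,"maxItems":8},"ty":{"type":"array","items":{"type":"number"},"minItems":1,"maxItems":8},"tz":{"type":"array","items":{"type":"number"},"minItems":1,"maxItems":8},"turn":{"type":"array","items":{"type":"number"},"minItems":1,"maxItems":8}},"additionalProperties":false,"required":["tx","ty","tz","turn"]},"jaw":{"type":"number"},"grip_force":{"type":"number"},"only":{"type":"string"},"quiet":{"type":"boolean"},"lines":{"type":"string"}},"required":["segments"],"additionalProperties":false}. segments is an object with one list for each field, all of the same length, 1 to 8, a row being the entries at one place: tx, ty, tz (the shift in mm), turn (a turn about the tool's z in rad); each row is the pose to reach, as a shift and turn from the pose commanded when the call began, along the tool's axes at that moment; what a row does not reach only later rows make up. A row lasts 1/8 s, in which the tool goes at most 62.5 mm and 0.188 rad, less where a joint would pass 70% of its speed; a pose out of reach is approached as far as the arm can. jaw is the finger opening in mm, set as the call begins (left out keeps the last). The fingers move at their own pace and stop on an object; grip_force is the grip in N (left out, the last holds). Time passes only in rows, so rows that do not move let the fingers close. The tool returns the time, the measured TCP pose, the force, the opening and the grip force at its end. only (a regular expression) keeps the lines of the reply that match it, lines (a string "A,B") keeps lines A to B, and quiet returns only ok. Input that does not fit is refused with a message, and nothing moves.
- get_obs(): the state, without advancing time (a new reading comes with each control period).
- vision.get_image(name): name is "scene" or "side" or "wrist"; returns the picture (384x512x3 uint8, red, green, blue); there is no depth.
- vision.camera_params(name): a dict with "fovy" (degrees; the focal length in pixels is half the picture's height over the tangent of half this angle, whatever the lens; pixels are square), "cx", "cy" (the principal point, pixels), "D" ([k1, k2, p1, p2, k3] as OpenCV has them; the pictures are not rectified), "position" and "rotation" of the camera in the world; the wrist camera has in their place "mount" (4x4, takes a point from camera to tool coordinates, whose origin is the TCP and whose axes are the flange's). Camera axes: x right, y up, looking along -z (the intrinsics and any distortion apply to the point x, -y, -z); pixel columns grow to the right and rows downward; lengths in mm; the calibration is good to about 2 mm. A picture is of the moment at which its call begins: read the wrist's pose just before it. camera_params takes no time and is no camera call.
- ticket.finish_job(): hands the job in; it is judged then, once.
The state is a dict: "time_s": time; "q": joint angles; "joint_velocities": joint speeds; "joint_torque": joint torques, N m; "ee_pos": TCP position; "ee_rot": TCP orientation; "ft_force": force on the tool from outside, world axes, zero at the start; "wrist_torque": the same for the moment, N m; "opening": finger opening in mm; "gripper_force": force on a finger pad.
Only numpy, scipy, OpenCV 4.12 (cv2) and the standard library are available. Lean on these libraries where they do the work, as an engineer would, in place of code of your own. Each camera call takes 0.05 s, during which the arm holds its last target. There are 200 camera calls.

## Task

Turn the carousel clockwise (seen from above) by its black knob, click by click, until its empty yellow cup has come to the red pointer and sits in that click; count the clicks and do not run past it. Then stand the loose wooden bobbin upright in that yellow cup, fully down on its floor, pressing only gently, and leave the wax tin where it is.

Things in the scene. Friction and masses are not known exactly. Their poses are not given: they have to be found in the camera images.
- indexer: Fixed stand: round green base 224 mm across, 27 mm high, lugs reaching 134 mm from the axis. Origin: centre of the underside on the bench; the carousel turns about its z axis. Its -x side (towards the robot when not yawed) carries a brass block with the red pointer. Let go, the carousel drops by itself into the nearest click, the one within 0.26 rad; about 0.25 Nm turns it on.
- carousel (a joint): Carousel angle in rad, growing clockwise seen from above. 0: the yellow cup is at the pointer, in its click. Clicks every 0.5236 rad (30 degrees); it starts resting 4, 5 or 6 clicks before 0 (-2.09, -2.62 or -3.14). A stop at -3.4 bars the way round backwards; past 0 it turns on freely to 1.3. Expect to regrasp: most wrists turn it at most 1.5 rad in one grasp.
- knob_grip (a point): Point on the carousel's axis, 145 mm above the bench, where a tool pointing down grips the knob. Black twelve-sided upright prism, 52 mm across flats, 122 to 155 mm above the bench, on a 36 mm post. In every click its flats are square to the indexer's x and y axes and to every 30 degrees between, so it can be gripped at any of these yaws. The frame turns with the carousel.
- free_cup (a point): Centre of the mouth of the empty yellow cup on the carousel's disc (212 mm across), 56 mm above the bench, 75 mm from the axis; turns with the carousel. Round bore 50 mm, wall 4 mm, 12 mm deep (floor 44 mm above the bench). The three grey cups, 90 degrees apart, hold bobbins fixed there that reach 110 mm above the bench.
- pointer (a point): Tip of the red pointer on the stand, 42 mm above the bench, 114 mm from the carousel's axis.
- bobbin: Loose turned maple bobbin, 45 mm diameter, 66 mm high, 60 g nominal, waisted, flanged at both ends, standing upright on the bench to the left or right of the carousel. Origin: centre of its underside, z up its axis.
- wax_tin: Bystander: loose round tin with a green lid, 69 mm diameter, 35 mm high, on the other side of the carousel. Origin: centre of its underside.

How it is judged (in metres and radians):
On the way:
1. the carousel rests in the pointer's click, the empty cup at the pointer, the knob let go, the bobbin not yet on the carousel (value of joint carousel between -0.1 and 0.1 rad and contact force between each of the arm, the fingers and indexer below 0.3 N and horizontal distance between bobbin and free_cup above 0.05 m), for 0.2 s.
At the end, for the whole second after the job is handed in: The carousel rests within 0.1 rad of the pointer's click (joint 0), and the loose bobbin stands upright (within 0.08 rad) and still on the floor of the yellow cup (underside within 3 mm of it, axis within 5 mm of the cup's) (value of joint carousel between -0.1 and 0.1 rad and horizontal distance between bobbin and free_cup below 0.005 m and height (world z) of bobbin between 0.041 and 0.047 m and x of bobbin in the frame of indexer below -0.06 m and angle between bobbin's own z axis and vertical below 0.08 rad and linear speed of bobbin below 0.02 m/s); the robot touches nothing.
It fails at once if the carousel is run past the pointer's click (more than 0.3 rad beyond it) (value of joint carousel above 0.3 rad).
It fails at once if the bobbin is pressed on the carousel or stand with more than 30 N (contact force between bobbin and indexer above 30 N).
It fails at once if the wax tin is moved by more than 30 mm (distance of wax_tin from where it was at the start of the episode above 0.03 m).
It also fails if it takes over 67 s, if anything falls off the work surface, if the arm or the gripper's body presses on something with over 40 N, if the wrist force passes 120 N, or if a joint passes its speed limit or range.

## Working session

There is one attempt and no reset: what is moved stays moved. The work goes in short steps, Python scripts to look and compute and a tool call to move; the robot and the scene stay as the last step left them, time stands still between calls to the robot, and variables do not carry over. Pictures are saved under pics/ and viewed, at most 10 in all, crops included, and the job is handed in when it is done.

```bash
mkdir -p pics; ls; python3 - <<'E'
from bench import get_obs, vision
import cv2,numpy as np
o=get_obs();print(o['ee_pos'],o['ee_rot'],o['time_s'])
for n in('scene','side','wrist'):
    im=vision.get_image(n);cv2.imwrite(f'pics/{n}0.png',im[:,:,::-1]);print(n,vision.camera_params(n))
E
```

```text
pics
[147.08170535 581.44772933 248.82968597] [ 1.23568086e-01  9.92335612e-01 -9.63520398e-04 -1.80518956e-04] 0.0
scene {'fovy': 44.24002278231423, 'cx': 251.52845358655844, 'cy': 191.01637195028553, 'D': array([0.041926, 0.      , 0.      , 0.      , 0.      ]), 'position': array([-406.26638936, -606.47577807,  579.64821093]), 'rotation': array([ 0.48698447, -0.25165008, -0.39189092,  0.73887744])}
side {'fovy': 43.74295663739528, 'cx': 259.30990998899154, 'cy': 193.2797616983758, 'D': array([-0.18177694,  0.        ,  0.        ,  0.        ,  0.        ]), 'position': array([  -1.11953311,  986.92601108, 1007.65990532]), 'rotation': array([-0.0945733 ,  0.416585  ,  0.88163228, -0.2005925 ])}
wrist {'fovy': 60.54474894573864, 'cx': 251.71578567727016, 'cy': 193.86789878787445, 'D': array([-0.07941146,  0.        ,  0.        ,  0.        ,  0.        ]), 'mount': array([[ 5.47589781e-04,  9.59289821e-01,  2.82422979e-01,
         7.28091024e+01],
       [ 9.99999777e-01, -4.17539879e-04, -5.20665508e-04,
         1.83294776e+00],
       [-3.81546265e-04,  2.82423201e-01, -9.59289836e-01,
        -1.23922046e+02],
       [ 0.00000000e+00,  0.00000000e+00,  0.00000000e+00,
         1.00000000e+00]])}
```

View pics/scene0.png

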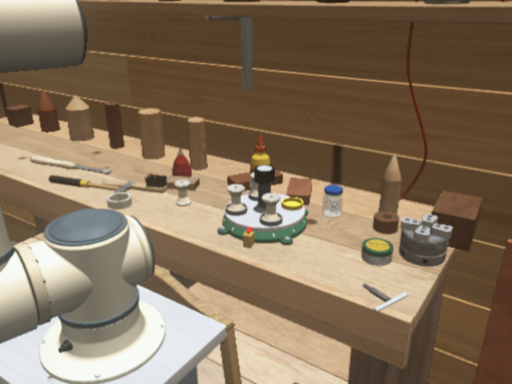

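View pics/side0.png

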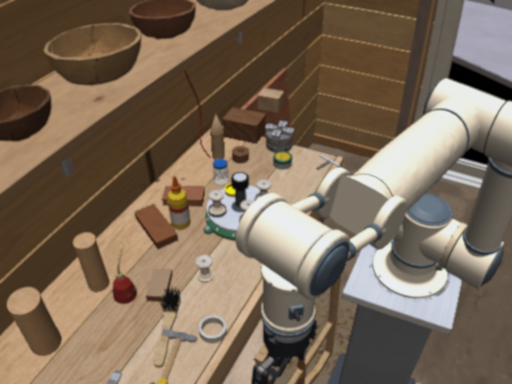

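The scene picture shows the knob at about (264,175), the yellow cup at (292,204), the pointer block at (249,238), the loose bobbin at (182,193) and the tin at (377,250). The side picture shows the bobbin at (204,268), the knob at (240,185) and the yellow cup at (234,190). I'll zoom in for accuracy.

```bash
cat > h.py <<'E'
import numpy as np,cv2
from scipy.spatial.transform import Rotation as R
from bench import get_obs, vision
def cam(n,o=None):
    p=vision.camera_params(n);f=192/np.tan(np.radians(p['fovy']/2))
    K=np.array([[f,0,p['cx']],[0,f,p['cy']],[0,0,1]])
    if n=='wrist':
        T=np.eye(4);T[:3,:3]=R.from_quat(o['ee_rot']).as_matrix();T[:3,3]=o['ee_pos'];T=T@p['mount'];Rc,t=T[:3,:3],T[:3,3]
    else: Rc,t=R.from_quat(p['rotation']).as_matrix(),p['position']
    return K,p['D'],Rc@np.diag([1,-1,-1]),t
def ray(c,uv):
    K,D,Rc,t=c;x=cv2.undistortPoints(np.array([[uv]],float),K,D)[0,0]
    return t,Rc@np.array([*x,1])
def onz(c,uv,z):
    t,d=ray(c,uv);return t+d*(z-t[2])/d[2]
def proj(c,P):
    K,D,Rc,t=c;P=(np.atleast_2d(P)-t)@Rc
    return cv2.projectPoints(P,np.zeros(3),np.zeros(3),K,D)[0][:,0]
def tool(o,target):  # world point -> shift in tool axes
    return R.from_quat(o['ee_rot']).inv().apply(np.array(target)-o['ee_pos'])
E
python3 - <<'E'
import cv2,numpy as np
a=cv2.imread('pics/scene0.png')[130:270,160:400];b=cv2.imread('pics/side0.png')[140:290,180:300]
cv2.imwrite('pics/c1.png',cv2.resize(a,(792,462),interpolation=cv2.INTER_CUBIC))
cv2.imwrite('pics/c2.png',cv2.resize(b,(480,600),interpolation=cv2.INTER_CUBIC))
E
```

```text
(no output)
```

View pics/c1.png

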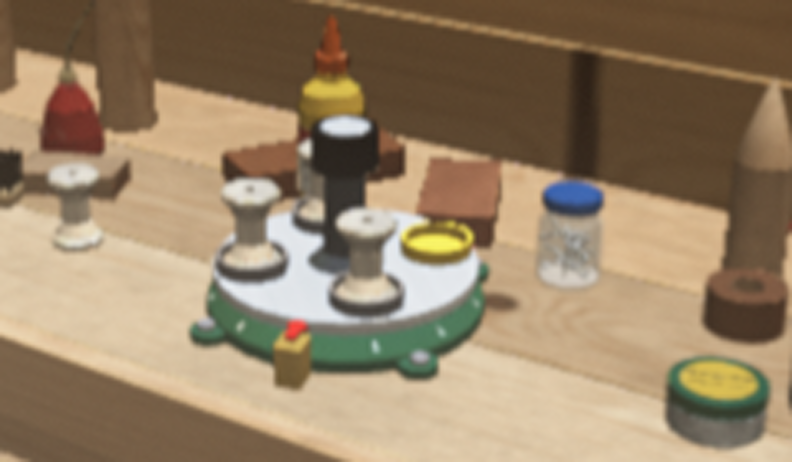

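View pics/c2.png

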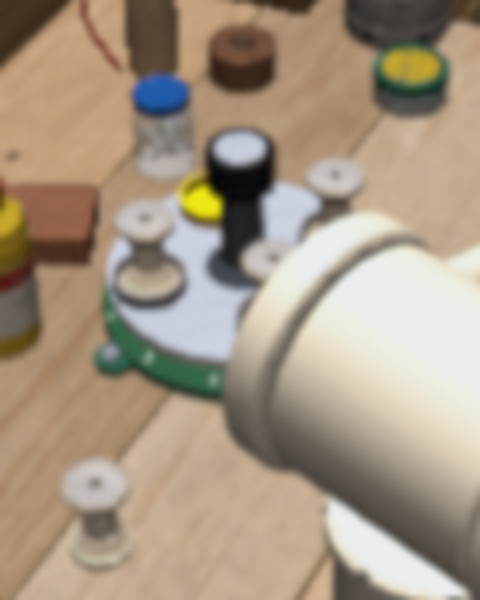

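```bash
python3 - <<'E'
from h import *
s=cam('scene');d=cam('side')
A=lambda u,v:((u+.5)/3.3-.5+160,(v+.5)/3.3-.5+130)
B=lambda u,v:((u+.5)/4-.5+180,(v+.5)/4-.5+140)
for n,c,uv,z in [('knob',s,A(347,127),155),('knob',d,B(241,150),155),('bob',s,A(73,177),66),('bob',d,B(96,485),66),('tin',s,A(718,381),35),('tin',d,B(411,66),35),('cup',s,A(437,240),56),('ptr',s,A(296,328),44),
 ('g1',s,A(251,192),110),('g2',s,A(366,223),110),('g1',d,B(268,260),110),('g2',d,B(334,178),110),('g3',d,B(145,219),110)]:print(n,onz(c,uv,z).round(1))
E
```

```text
knob [533.8   3.5 155. ]
knob [530.7   9.  155. ]
bob [500.6 262.9  66. ]
bob [505.1 273.3  66. ]
tin [ 525.  -306.4   35. ]
tin [ 526.3 -302.3   35. ]
cup [579.3 -52.4  56. ]
ptr [414.1 -30.2  44. ]
g1 [475.4  53.3 110. ]
g2 [474.8 -51.4 110. ]
g1 [481.5  64.3 110. ]
g2 [479.3 -42.1 110. ]
g3 [584.2  62.3 110. ]
```

Emit:
{"api": "hand_motion", "payload": {"segments": {"tx": [-30,-70,-110,-150,-190,-230,-270,-300],"ty": [-30,-70,-110,-150,-190,-230,-270,-300],"tz": [-30,-51,-51,-51,-51,-51,-51,-51],"turn": [0,0,0,0,0,0,0,0]}}}

```text
time_s: 1.15
ee_pos: [365.1, 215.3, 300.8]
ee_rot: [0.124, 0.992, -0.0, 0.0]
ft_force: [0.5, 0.5, -0.2]
opening: 85.4
gripper_force: 0.0
```

Emit:
{"api": "hand_motion", "payload": {"segments": {"tx": [-40,-80,-120,-150,-160,-160],"ty": [-40,-80,-120,-150,-162,-162],"tz": [0,0,0,0,0,0],"turn": [0,0,0,0,0,0]}}}

```text
time_s: 1.9
ee_pos: [479.8, 20.7, 300.5]
ee_rot: [0.124, 0.992, 0.0, -0.001]
ft_force: [-0.1, 0.6, 0.1]
opening: 85.4
gripper_force: 0.0
```

```bash
python3 - <<'E'
from h import *
import json
o=get_obs();im=vision.get_image('wrist');cv2.imwrite('pics/w1.png',cv2.resize(im[:,:,::-1],(768,576),interpolation=cv2.INTER_CUBIC))
json.dump({k:list(o[k]) for k in('ee_pos','ee_rot','q')},open('w1.json','w'));print(o['q'])
E
```

```text
[-2.79651231e-02 -2.11927124e-01  1.43166356e+00  4.14612495e-04
  1.92306149e+00 -1.34949010e+00]
```

View pics/w1.png

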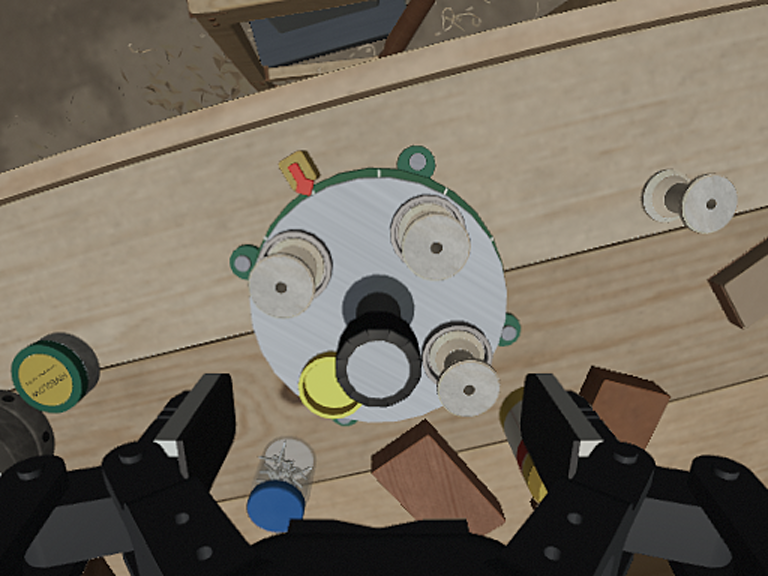

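Wrist view: knob top (378,368), pointer tip (308,195), yellow cup (331,385), grey bobbin tops (281,287), (437,247) and (468,389), loose bobbin top (710,204), in a 1.5x picture.

```bash
python3 - <<'E'
from h import *
import json
o=json.load(open('w1.json'));c=cam('wrist',o)
P=lambda u,v,z:onz(c,((u+.5)/1.5-.5,(v+.5)/1.5-.5),z)
k=P(378,368,155);print('knob',k)
g=[P(*u,110) for u in((281,287),(437,247),(468,389))]
print('g',np.round(g,1),'axis',(g[0]+g[2])/2)
a=(g[0]+g[2])/2
ang=lambda p:np.degrees(np.arctan2(*(p-a)[1::-1]))
p=P(308,195,42);print('ptr',p,np.hypot(*(p-a)[:2]),ang(p));print([ang(x) for x in g]);u=P(331,385,56);print('cup',u,ang(u))
print('bob',P(710,204,66))
r=R.from_quat(o['ee_rot']).as_matrix();print('psi',np.degrees(np.arctan2(r[1,0],r[0,0])))
E
```

```text
knob [532.87893934   9.40019343 155.        ]
g [[480.6 -43.8 110. ]
 [479.8  62.4 110. ]
 [585.2  62.1 110. ]] axis [532.89122511   9.13151653 110.        ]
ptr [430.8364074  -20.04884518  42.        ] 106.1446151691369 -164.0432674560712
[np.float64(-134.63027242292705), np.float64(134.92366862413303), np.float64(45.36972757707302)]
cup [583.50906457 -43.48470009  56.        ] -46.10897782327303
bob [507.07081198 272.9764395   66.        ]
psi 165.72599082940852
```

Emit:
{"api": "hand_motion", "payload": {"segments": {"tx": [-27,-54,-54,-54,-54,-54,-54,-54],"ty": [1,2,2,2,2,2,2,2],"tz": [0,10,50,90,125,148,155,155],"turn": [0.012,0.012,0.012,0.012,0.012,0.012,0.012,0.012]}}}

```text
time_s: 2.95
ee_pos: [532.5, 10.6, 146.5]
ee_rot: [0.129, 0.992, 0.0, 0.0]
ft_force: [-0.1, 0.3, 1.0]
opening: 85.8
gripper_force: 0.0
```

Emit:
{"api": "hand_motion", "payload": {"segments": {"tx": [0,0,0,0,0,0],"ty": [0,0,0,0,0,0],"tz": [0,0,0,0,0,0],"turn": [0,0,0,0,0,0]}, "jaw": 45, "grip_force": 60}}

```text
time_s: 3.7
ee_pos: [532.7, 7.4, 148.4]
ee_rot: [0.131, 0.991, -0.002, 0.001]
ft_force: [-5.3, -7.7, 7.2]
opening: 50.7
gripper_force: 67.6
```

Emit:
{"api": "hand_motion", "payload": {"segments": {"tx": [-1,-1,-1,-1,-1,-1,-1,-1],"ty": [-2.5,-2.5,-2.5,-2.5,-2.5,-2.5,-2.5,-2.5],"tz": [0,0,0,0,0,0,0,0],"turn": [0,0.15,0.3,0.45,0.6,0.75,0.9,1.047]}}}

```text
time_s: 4.7
ee_pos: [533.6, 8.2, 148.4]
ee_rot: [0.609, 0.793, 0.002, 0.0]
ft_force: [3.3, 6.8, 6.4]
opening: 50.4
gripper_force: 67.7
```

Emit:
{"api": "hand_motion", "payload": {"segments": {"tx": [0,0],"ty": [0,0],"tz": [0,0],"turn": [0,0]}}}

```text
time_s: 4.95
ee_pos: [533.6, 8.2, 148.4]
ee_rot: [0.608, 0.794, 0.002, 0.0]
ft_force: [3.2, 6.5, 6.7]
opening: 50.5
gripper_force: 67.7
```

```bash
python3 - <<'E'
from h import *
o=get_obs();print(o['q'],o['ft_force'],o['wrist_torque']);im=vision.get_image('scene')[130:270,160:400]
cv2.imwrite('pics/s2.png',cv2.resize(im[:,:,::-1],(792,462),interpolation=cv2.INTER_CUBIC))
E
```

```text
[-0.04971549 -0.08636196  1.58785545  0.00216133  1.63769279 -0.3143179 ] [3.20638043 6.46355343 6.70002799] [ 0.33085781  1.3905654  -0.20118983]
```

View pics/s2.png

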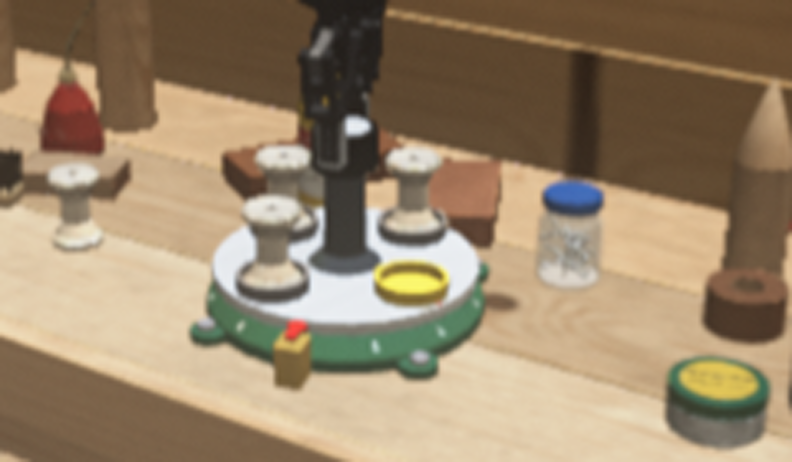

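The yellow cup is now at (411,283) in the crop, two clicks along and two still to go.

Emit:
{"api": "hand_motion", "payload": {"segments": {"tx": [0,0,0,0,0,0,0,0],"ty": [0,0,0,0,0,0,0,0],"tz": [0,0,0,0,0,0,0,0],"turn": [0.15,0.3,0.45,0.6,0.75,0.9,1.0,1.047]}}}

```text
time_s: 6.0
ee_pos: [535.0, 8.0, 148.5]
ee_rot: [0.924, 0.383, 0.003, -0.0]
ft_force: [9.0, 2.3, 4.6]
opening: 50.8
gripper_force: 67.3
```

Emit:
{"api": "hand_motion", "payload": {"segments": {"tx": [0,0],"ty": [0,0],"tz": [0,0],"turn": [0,0]}}}

```text
time_s: 6.25
ee_pos: [535.0, 8.0, 148.4]
ee_rot: [0.923, 0.384, 0.003, -0.0]
ft_force: [8.3, 2.2, 5.4]
opening: 50.9
gripper_force: 67.3
```

Emit:
{"api": "hand_motion", "payload": {"segments": {"tx": [0,0,0,0],"ty": [0,0,0,0],"tz": [0,0,0,0],"turn": [0,0,0,0]}, "jaw": 85}}

```text
time_s: 6.75
ee_pos: [532.9, 7.0, 145.9]
ee_rot: [0.923, 0.384, -0.0, -0.0]
ft_force: [0.3, 0.4, -0.2]
opening: 85.0
gripper_force: 0.0
```

```bash
python3 - <<'E'
from h import *
o=get_obs();print(o['q'],o['ft_force'],o['wrist_torque']);im=vision.get_image('scene')[130:270,160:400]
cv2.imwrite('pics/s3.png',cv2.resize(im[:,:,::-1],(792,462),interpolation=cv2.INTER_CUBIC))
E
```

```text
[-5.07483319e-02 -8.51692001e-02  1.59120039e+00 -5.71845736e-05
  1.63582596e+00  7.32285129e-01] [ 0.26061948  0.40101178 -0.15282758] [-0.01788987  0.05750946 -0.02292379]
```

View pics/s3.png

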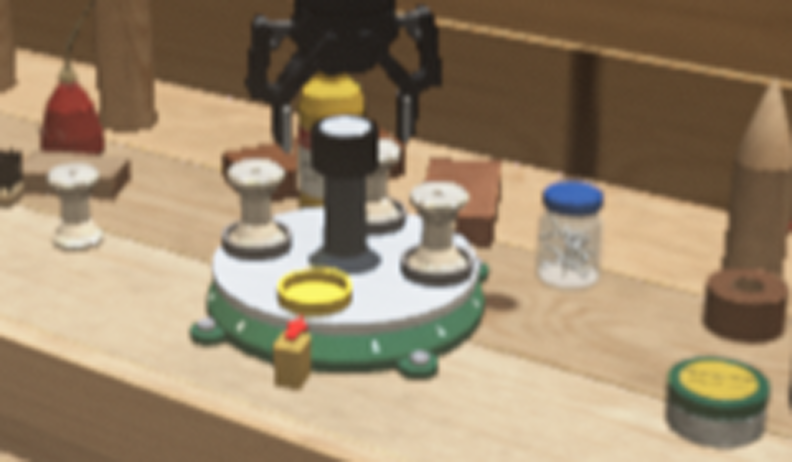

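The yellow cup is at the pointer, crop (314,290), and the knob has been let go. Next: lift, travel and turn to look at the bobbin.

Emit:
{"api": "hand_motion", "payload": {"segments": {"tx": [0,0,0,24,48,72,96,120],"ty": [0,0,0,-46,-92,-138,-184,-230],"tz": [-40,-90,-135,-135,-135,-135,-135,-135],"turn": [0,0,0,-0.18,-0.36,-0.54,-0.72,-0.9]}, "quiet": true}}

```text
ok
```

Emit:
{"api": "hand_motion", "payload": {"segments": {"tx": [0,0,0,0,0,0,0,0],"ty": [0,0,0,0,0,0,0,0],"tz": [0,0,0,0,0,0,0,0],"turn": [-0.18,-0.36,-0.54,-0.72,-0.9,-1.08,-1.26,-1.44]}, "quiet": true}}

```text
ok
```

Emit:
{"api": "hand_motion", "payload": {"segments": {"tx": [0,0,0,0],"ty": [0,0,0,0],"tz": [0,0,0,0],"turn": [-0.14,-0.278,-0.278,-0.278]}}}

```text
time_s: 9.3
ee_pos: [454.6, 254.3, 280.9]
ee_rot: [-0.13, 0.991, -0.0, -0.0]
ft_force: [0.0, 0.6, 0.3]
opening: 85.1
gripper_force: 0.0
```

```bash
python3 - <<'E'
from h import *
import json
o=get_obs();im=vision.get_image('wrist');cv2.imwrite('pics/w2.png',cv2.resize(im[:,:,::-1],(768,576),interpolation=cv2.INTER_CUBIC))
json.dump({k:list(o[k]) for k in('ee_pos','ee_rot','q')},open('w2.json','w'))
E
```

```text
(no output)
```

View pics/w2.png

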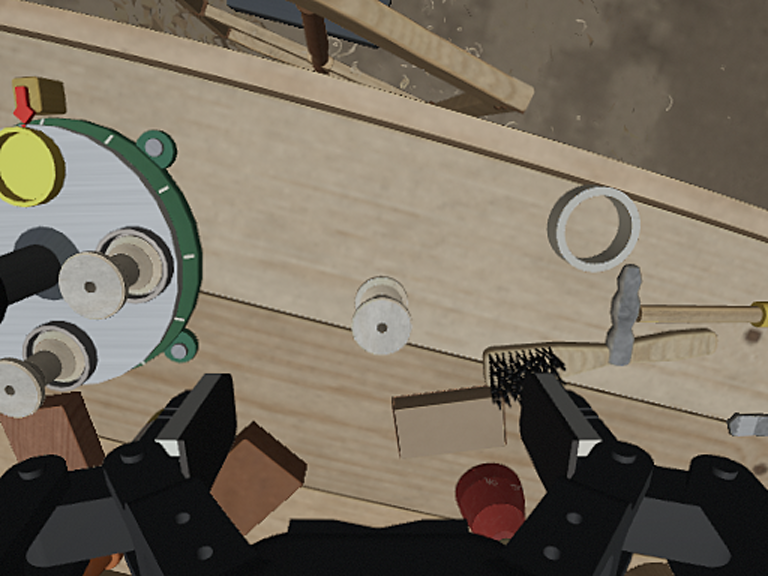

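The bobbin's top centre is at (381,327), the nearest brush tip at (488,362), the wood block's corner at (394,400), and the yellow cup mouth at about (29,166).

```bash
python3 - <<'E'
from h import *
import json
o=json.load(open('w2.json'));c=cam('wrist',o)
P=lambda u,v,z:onz(c,((u+.5)/1.5-.5,(v+.5)/1.5-.5),z)
b=P(381,327,66);print('bob',b,P(382,302,0),'brush',P(488,362,25),'block',P(394,400,25),'cup',P(29,166,56))
r=R.from_quat(o['ee_rot']).as_matrix();print('psi',np.degrees(np.arctan2(r[1,0],r[0,0])))
b[2]=33;print(tool(o,b), tool(o,P(488,362,25))-tool(o,b))
E
```

```text
bob [506.98257261 273.09790538  66.        ] [508.41929558 274.87795113   0.        ] brush [528.95571574 372.84107561  25.        ] block [583.72947901 305.76648804  25.        ] cup [458.30661589  -1.84020923  56.        ]
psi -165.01589839426907
[-55.50508178   4.66258121 247.93700886] [-47.01533356  90.67090756   7.99149299]
```

Emit:
{"api": "hand_motion", "payload": {"segments": {"tx": [-30,-55.5,-55.5,-55.5,-55.5,-55.5,-55.5,-55.5],"ty": [2.5,4.7,4.7,4.7,4.7,4.7,4.7,4.7],"tz": [40,85,130,170,205,230,243,243],"turn": [0,0,0,0,0,0,0,0]}}}

```text
time_s: 10.35
ee_pos: [506.5, 273.1, 37.3]
ee_rot: [-0.131, 0.991, -0.0, -0.001]
ft_force: [0.1, 0.4, 0.5]
opening: 85.0
gripper_force: 0.0
```

Emit:
{"api": "hand_motion", "payload": {"segments": {"tx": [0,0,0,0,0,0,0,0],"ty": [0,0,0,0,0,0,0,0],"tz": [0,0,0,0,0,0,0,0],"turn": [0,0,0,0,0,0,0,0]}, "jaw": 5, "grip_force": 30}}

```text
time_s: 11.35
ee_pos: [507.7, 273.7, 39.5]
ee_rot: [-0.132, 0.991, 0.0, 0.001]
ft_force: [-0.1, 0.3, 5.5]
opening: 44.3
gripper_force: 30.8
```

Emit:
{"api": "hand_motion", "payload": {"segments": {"tx": [0,0,0,0,0,0],"ty": [0,0,0,0,0,0],"tz": [-15,-50,-95,-130,-140,-140],"turn": [0,0,0,0,0,0]}}}

```text
time_s: 12.1
ee_pos: [507.0, 273.3, 177.9]
ee_rot: [-0.132, 0.991, 0.0, 0.0]
ft_force: [0.6, 0.3, -1.5]
opening: 44.5
gripper_force: 30.8
```

Emit:
{"api": "hand_motion", "payload": {"segments": {"tx": [10,28,48,68,88,105,118,118],"ty": [-22,-62,-105,-150,-195,-232,-260,-260],"tz": [0,0,0,0,0,0,0,0],"turn": [0,0,0,0,0,0,0,0]}}}

```text
time_s: 13.1
ee_pos: [459.8, -10.0, 175.6]
ee_rot: [-0.13, 0.992, 0.0, -0.002]
ft_force: [-0.3, 0.9, 0.2]
opening: 44.3
gripper_force: 30.9
```

Emit:
{"api": "hand_motion", "payload": {"segments": {"tx": [0,0,0],"ty": [0,0,0],"tz": [0,0,0],"turn": [0,0,0]}}}

```text
time_s: 13.48
ee_pos: [461.0, -7.7, 177.7]
ee_rot: [-0.132, 0.991, 0.0, -0.0]
ft_force: [-0.8, 0.2, -0.9]
opening: 44.1
gripper_force: 30.9
```

```bash
python3 - <<'E'
from h import *
import json
o=get_obs();im=vision.get_image('wrist');cv2.imwrite('pics/w3.png',cv2.resize(im[:,:,::-1],(768,576),interpolation=cv2.INTER_CUBIC))
a=vision.get_image('scene');b=vision.get_image('side');cv2.imwrite('pics/s3f.png',a[:,:,::-1]);cv2.imwrite('pics/d3f.png',b[:,:,::-1])
json.dump({k:list(o[k]) for k in('ee_pos','ee_rot','q')},open('w3.json','w'))
E
```

```text
(no output)
```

View pics/w3.png

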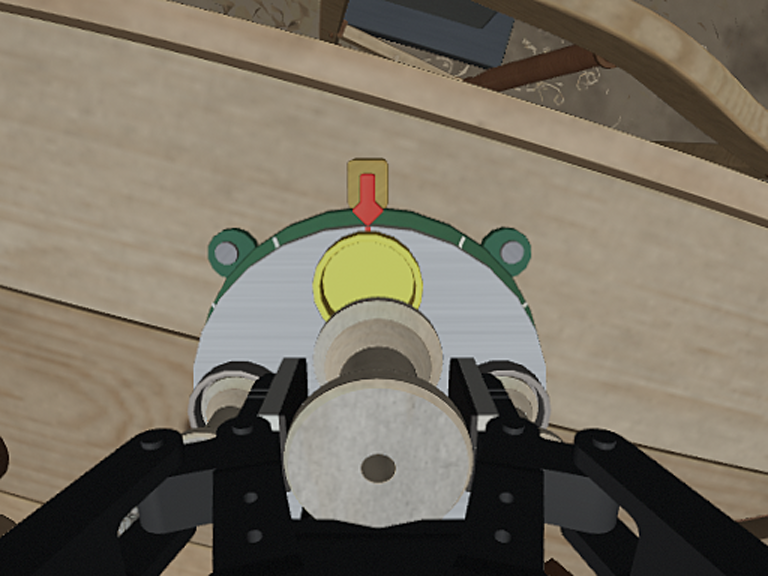

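```bash
python3 - <<'E'
from h import *
import json
from scipy.optimize import least_squares
o=json.load(open('w3.json'));c=cam('wrist',o);t=np.linspace(0,2*np.pi,361)
print(o['ee_pos'])
def fit(r,z,meas,x0):
    def f(p):
        q=proj(c,np.c_[p[0]+r*np.cos(t),p[1]+r*np.sin(t),z+0*t]);q=(q+.5)*1.5-.5
        return [q[:,0].min()-meas[0],q[:,0].max()-meas[1],q[:,1].min()-meas[2]]
    s=least_squares(f,x0,diff_step=1e-4);return s.x,s.fun
zb=o['ee_pos'][2]
print('cup rim',fit(29,56,(313,423,233),(460,-10)))
print('bore floor-ish rim r25',fit(25,56,(320,416,238),(460,-10)))
print('bob bottom',fit(22.5,zb-39.5,(313,443,298),(460,-10)))
print('bob bottom+3',fit(22.5,zb-36.5,(313,443,299),(460,-10)))
P=lambda u,v,z:onz(c,((u+.5)/1.5-.5,(v+.5)/1.5-.5),z)
print('bob top',P(378,467,zb+26.5),'ptr',P(367,227,42))
E
```

```text
[460.9772499328494, -7.687570283679108, 177.71321179390918]
cup rim (array([460.93967316, -10.67794904]), array([-0.92772026,  0.92658887,  0.05775762]))
bore floor-ish rim r25 (array([459.5100323 , -11.05722566]), array([-0.29688798,  0.29657569,  0.01603417]))
bob bottom (array([461.63474562,  -5.25839337]), array([ 2.55596262, -2.55879405, -0.19685349]))
bob bottom+3 (array([461.11236227,  -5.40604737]), array([ 1.47830458, -1.47997208, -0.11604308]))
bob top [460.03751317  -5.81996751 204.21321179] ptr [432.30588496 -19.11589145  42.        ]
```

Emit:
{"api": "hand_motion", "payload": {"segments": {"tx": [1.6,1.6,1.6,1.6,1.6,1.6,1.6,1.6],"ty": [-4.6,-4.6,-4.6,-4.6,-4.6,-4.6,-4.6,-4.6],"tz": [10,30,50,65,72,74,74,74],"turn": [0,0,0,0,0,0,0,0]}}}

```text
time_s: 14.62
ee_pos: [461.0, -13.4, 104.8]
ee_rot: [-0.132, 0.991, -0.0, 0.001]
ft_force: [-0.1, 0.3, -1.8]
opening: 44.6
gripper_force: 30.9
```

```bash
python3 - <<'E'
from h import *
import json
o=get_obs();im=vision.get_image('wrist');print(o['ee_pos'],o['ft_force'])
cv2.imwrite('pics/w4.png',cv2.resize(im[100:300,130:370,::-1],(720,600),interpolation=cv2.INTER_CUBIC))
json.dump({k:list(o[k]) for k in('ee_pos','ee_rot','q')},open('w4.json','w'))
E
```

```text
[460.9975706  -13.36287829 104.75422935] [-0.05252123  0.34358978 -1.75302973]
```

View pics/w4.png

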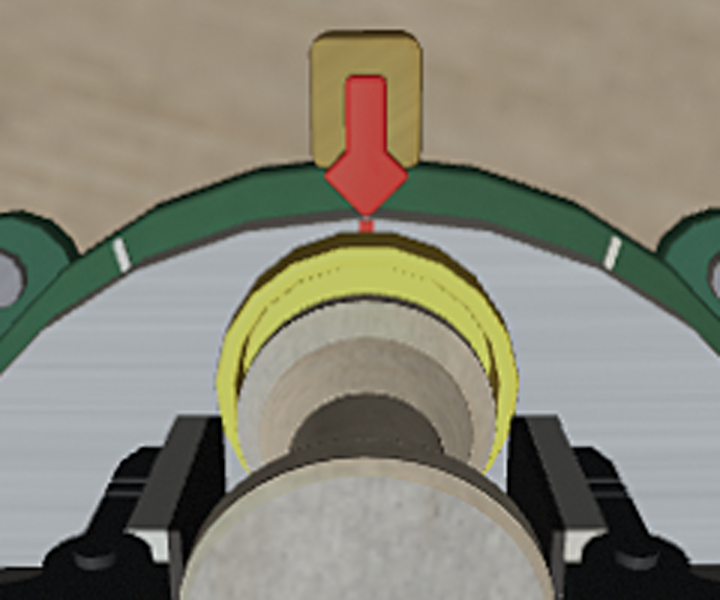

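Laterally the cup (217–518) and the bobbin flange (237–497) are concentric. I'll check the radial direction by fitting.

```bash
python3 - <<'E'
from h import *
import json
from scipy.optimize import least_squares
o=json.load(open('w4.json'));c=cam('wrist',o);t=np.linspace(0,2*np.pi,721)
def ext(p,r,z):
    q=proj(c,np.c_[p[0]+r*np.cos(t),p[1]+r*np.sin(t),z+0*t]);return np.array([((q[:,0].min()-130+.5)*3-.5),((q[:,0].max()-130+.5)*3-.5),((q[:,1].min()-100+.5)*3-.5)])
z=o['ee_pos'][2]-39.5
b=(460.8,-11.2)
for n,r,zz in [('rim out',29,56),('rim in',25,56),('wall foot z44',29,44),('bob bot',22.5,z),('bob bot+5',22.5,z+5)]:
    print(n,ext(b,r,zz).round(1))
P=lambda u,v,z:onz(c,((u+.5)/3-.5+130,(v+.5)/3-.5+100),z)
# px per mm along v near top
print(ext((b[0]-.966,b[1]-.259),29,56)-ext(b,29,56), ext((b[0]-.966,b[1]-.259),22.5,z)-ext(b,22.5,z))
im=cv2.imread('pics/w4.png')
for v in range(222,312,3):print(v,im[v,367,::-1],end=' ')
E
```

```text
rim out [212.9 520.  241.4]
rim in [234.  498.9 262.8]
wall foot z44 [221.7 511.1 226.1]
bob bot [241.4 491.6 290.9]
bob bot+5 [238.  495.1 299.5]
[-0.2314592   0.26195668 -5.39422934] [-0.1973111   0.22960043 -5.53669349]
222 [176  71  64] 225 [196  66  59] 228 [193  69  63] 231 [146  63  44] 234 [74 58 21] 237 [65 61 22] 240 [73 62 23] 243 [55 41 12] 246 [108  99  38] 249 [178 179  85] 252 [198 203 107] 255 [195 200 104] 258 [193 198  98] 261 [192 197  94] 264 [192 194  92] 267 [193 196  96] 270 [193 198  99] 273 [193 197  99] 276 [193 198  99] 279 [193 198  99] 282 [193 198  99] 285 [194 198  99] 288 [204 209 104] 291 [183 188  93] 294 [105 104  66] 297 [48 43 40] 300 [110 105  94] 303 [163 162 145] 306 [169 169 152] 309 [166 166 148]
```

Emit:
{"api": "hand_motion", "payload": {"segments": {"tx": [-0.5,-0.5,-0.5,-0.5,-0.5,-0.5,-0.5,-0.5],"ty": [0,0,0,0,0,0,0,0],"tz": [4,8,12,15,17,18,18.5,18.5],"turn": [0,0,0,0,0,0,0,0]}}}

```text
time_s: 15.68
ee_pos: [461.1, -13.2, 85.6]
ee_rot: [-0.132, 0.991, -0.0, 0.0]
ft_force: [0.8, -0.1, -0.2]
opening: 44.3
gripper_force: 30.9
```

Emit:
{"api": "hand_motion", "payload": {"segments": {"tx": [0,0,0,0],"ty": [0,0,0,0],"tz": [0.5,1,1.5,1.5],"turn": [0,0,0,0]}}}

```text
time_s: 16.18
ee_pos: [461.0, -13.2, 83.9]
ee_rot: [-0.132, 0.991, -0.0, -0.0]
ft_force: [0.0, -0.1, -1.1]
opening: 44.3
gripper_force: 30.9
```

Emit:
{"api": "hand_motion", "payload": {"segments": {"tx": [0,0,0,0],"ty": [0,0,0,0],"tz": [0.5,0.8,0.8,0.8],"turn": [0,0,0,0]}}}

```text
time_s: 16.68
ee_pos: [461.1, -13.2, 83.5]
ee_rot: [-0.132, 0.991, -0.0, 0.0]
ft_force: [-1.7, -0.1, 2.5]
opening: 44.3
gripper_force: 30.9
```

Contact came at the expected height, so the bobbin is on the cup floor. Release and lift.

Emit:
{"api": "hand_motion", "payload": {"segments": {"tx": [0,0,0,0],"ty": [0,0,0,0],"tz": [0,0,0,0],"turn": [0,0,0,0]}, "jaw": 70}}

```text
time_s: 17.18
ee_pos: [461.1, -13.2, 83.1]
ee_rot: [-0.132, 0.991, -0.0, -0.0]
ft_force: [0.0, 0.3, 0.4]
opening: 70.0
gripper_force: 0.0
```

Emit:
{"api": "hand_motion", "payload": {"segments": {"tx": [0,0,0,0,0,0,0,0],"ty": [0,0,0,0,0,0,0,0],"tz": [-5,-20,-50,-90,-130,-150,-150,-150],"turn": [0,0,0,0,0,0,0,0]}}}

```text
time_s: 18.18
ee_pos: [460.8, -13.2, 232.5]
ee_rot: [-0.132, 0.991, 0.0, -0.0]
ft_force: [-0.7, 0.4, -0.2]
opening: 69.9
gripper_force: 0.0
```

```bash
python3 - <<'E'
from h import *
o=get_obs();im=vision.get_image('wrist');c=cam('wrist',o)
# cup & bobbin check numerically: expected top circle at cup, z=110
print(o['ee_pos'],o['ft_force'])
t=np.linspace(0,2*np.pi,100)
h=cv2.cvtColor(im,cv2.COLOR_RGB2HSV)
y=(h[...,0]>22)&(h[...,0]<35)&(h[...,1]>140)&(h[...,2]>80)
n,l,st,ce=cv2.connectedComponentsWithStats(y.astype(np.uint8));
for i in range(1,n):
    if st[i,4]>40:print('yellow',st[i],ce[i])
q=proj(c,np.c_[461+22.5*np.cos(t),-11.2+22.5*np.sin(t),110+0*t]);print('pred top',q.min(0),q.max(0))
g=cv2.cvtColor(im,cv2.COLOR_RGB2GRAY);x0,y0=(q.min(0)-8).astype(int);x1,y1=(q.max(0)+8).astype(int)
m=h[y0:y1,x0:x1];w=((m[...,1]<60)&(m[...,2]>140)).astype(np.uint8)
cc=cv2.HoughCircles(g[y0-15:y1+15,x0-15:x1+15],cv2.HOUGH_GRADIENT,1,10,param1=100,param2=15,minRadius=15,maxRadius=45)
if cc is not None:
    for a in cc[0][:4]:
        uv=(a[0]+x0-15,a[1]+y0-15);print('circ',uv,a[2],onz(c,uv,110).round(1))
print('side',end=' ')
for k in('scene','side'):cv2.imwrite(f'pics/{k}5.png',vision.get_image(k)[:,:,::-1])
cv2.imwrite('pics/w5.png',im[:,:,::-1])
E
```

```text
[460.84224665 -13.15271145 232.53713104] [-0.71777089  0.35333884 -0.17762226]
pred top [222.41135882 165.47615302] [279.99970241 220.74733161]
circ (np.float64(251.5), np.float64(191.5)) 28.8 [459.1 -11.5 110. ]
circ (np.float64(250.5), np.float64(178.5)) 30.8 [449.3 -14.9 110. ]
circ (np.float64(237.5), np.float64(188.5)) 43.3 [459.6 -22.6 110. ]
circ (np.float64(257.5), np.float64(199.5)) 36.6 [464.2  -5.2 110. ]
side
```

```bash
python3 -c "
from bench import ticket;print(ticket.finish_job())"
```

```text
the job is handed in; nothing more can be done
None
```

I turned the carousel four clicks clockwise so the yellow cup sits at the pointer, stood the bobbin on its floor at about 2.5 N, and left the wax tin alone; the job is handed in at about 18 s, with no verdict returned.

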